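Press the loose cover panel into the free clip slot of the rack

ROBOT

A 6-joint arm with a two-finger parallel gripper is mounted at the origin on a cart in front of the work surface, level with it; the furniture and walls round the work are solid. World frame = base frame: x ahead of the robot, y to its left, z up, the work surface at z = 0. Lengths are in mm, angles in rad, forces in N, time in s.
With the tool pointing down it reaches from about 275 to 975 mm from the base axis. Payload 8.4 kg.
Tool frame: the origin (TCP) lies at the centre of the arm's flange, where the gripper is bolted on; the fingertips stand 190 mm ahead of it and the grasp point (between the pads) lies 171 mm ahead of it; z points along the fingers, y is the line along which they close (so a half turn about z gives the same grasp; the last joint's range is limited). The gripper opens to 92 mm and grips with 3 to 60 N. Pads are 20 mm wide; open, the fingers measure 128 mm over their backs; the gripper's body (75 mm by 189 mm) begins 69 mm behind the grasp point.
Start: joints at [1.227, 0.353, 1.633, -0, 1.155, -0.002], TCP at [209.489, 588.85, 404.683] pointing down, gripper open.
Joint ranges: [-2.63, 2.63], [-0.92, 2.1], [0.06, 2.66], [-1.3, 4.44], [0, 2.69], [-3.02, 3.02]. Speed limits (rad/s): [2.22, 2.22, 2.79, 3.14, 3.14, 3.14].

INTERFACE

Orientations are given as a rotation vector (axis times angle).
In Python, from bench import ctrl, cams gives the robot as it stands. Calls block until the motion is done:
- ctrl.move_pose(position, orientation): joint-space move of the TCP to a pose.
- ctrl.servo_line(position, velocity=150, rotation=None, max_force=None): straight line of the TCP; rotation=None keeps the orientation; velocity is the mean speed in mm/s. With max_force (N) it stops when the force on the tool has changed by that much, and returns True; else False.
- ctrl.movej(angles): joint-space move.
- ctrl.release() and ctrl.grab(): open the fingers fully, or close them until they stop; the grip force is fixed at half the most.
- ctrl.dwell(seconds).
- ctrl.ik(position, orientation): joint angles nearest the present ones, or None.
- cams.snapshot(name): name is "scene" or "top" or "wrist"; returns (picture, depth): 420x560x3 uint8, red, green, blue; 420x560 float32, mm along the optical axis (not along the pixel's ray), 0 where there is no reading.
- cams.get_calibration(name): a dict with "fx", "fy", "cx", "cy" (pixels), "dist" ([k1, k2, p1, p2, k3] as OpenCV has them; the pictures are not rectified), "camera_from_world" (4x4, takes a point from world to camera coordinates). Camera axes: x right, y up, looking along -z (the intrinsics and any distortion apply to the point x, -y, -z); pixel columns grow to the right and rows downward; lengths in mm; the calibration is good to about 2 mm. A picture is of the moment at which its call begins: read the wrist's pose just before it. get_calibration takes no time and is no camera call; for the wrist camera it gives the pose at the moment of the call.
A pose or a line that the arm cannot do raises ctrl.Unreachable and nothing moves.
- ctrl.sign_off(): hands the job in; it is judged then, once.
Readings, each from a call of its own:
- ctrl.current_time(): time.
- ctrl.current_joint_pos(): joint angles.
- ctrl.current_qd(): joint speeds.
- ctrl.current_joint_torque(): joint torques, N m.
- ctrl.current_eef_pos(): TCP position.
- ctrl.current_tool_rot(): TCP orientation.
- ctrl.current_ft_force(): force on the tool from outside, world axes, zero at the start.
- ctrl.current_moment(): the same for the moment, N m.
- ctrl.current_opening(): finger opening in mm.
- ctrl.current_gripper_force(): force on a finger pad.
Only numpy, scipy, OpenCV 4.12 (cv2) and the standard library are available. Lean on these libraries where they do the work, as an engineer would, in place of code of your own. Each camera call takes 0.05 s, during which the arm holds its last target. There are 200 camera calls.

TASK

Lift the orange cover panel out of its foam carrier by its two narrow edges and stand it, rounded edge towards the back wall, in the open front part of the rack lane marked with the yellow tag; let go of it there. Then take hold of it another way and push it along the lane until it clicks between the spring clips and is fully home, upright like the blue panels beside it, and leave it there without shifting any of the loose things standing about.

Things in the scene. Friction and masses are not known exactly. Their poses are not given: they have to be found in the camera images.
- panel_centre (a point): Centre of the loose orange cover panel, an upright plate 60 mm long (its x), 14 mm thick (y), 100 mm high (z up), 0.11 to 0.22 kg: half-way along and half-way up. The +x edge is rounded over (7 mm radius); 9 to 21 mm ahead (+x) of the centre a dark upright groove, 3 mm deep, runs down both faces for the clips. The -x edge is square. It starts standing in the carrier; smooth plastic, sliding easily in the lanes.
- panel_lead (a point): Tip of the panel's rounded leading edge, half-way up: 30 mm along +x from panel_centre.
- panel: The same orange panel; this origin is the centre of its underside (50 mm below panel_centre).
- carrier: Fixed carrier, base 130 x 70 x 6 mm, origin at its underside centre, x along the panel. Grey foam blocks (50 mm along x, top 98 mm up) cover both faces of the panel with 2 mm to spare; only the panel's narrow edges, 60 mm apart, can be taken, near its top at 106 mm. End stops are 13 mm high. The panel comes straight up, 95 mm to clear.
- rack: Fixed grey rack, 152 x 152 mm, origin on the bench; base from x = -62 to +90 mm. Three lanes along x at y = -50, 0, +50 mm, floors 6 mm up, panels pushed along +x. Lanes are 18 mm wide between black lips (x = -58 to +78 mm), straight to 40 mm above the bench, then flared out to 52 mm as a lead-in from above. Back wall 118 mm high at x = +79 mm; home is x = +45 mm.
- tag: Yellow tag on the top rail over the free lane (which of the three varies). The origin is not at the tag itself but in the middle of that lane's floor at the home place, where the panel's bottom centre must come. x points along the lane to the back wall, z up.
- home (a point): Where panel_centre must come (50 mm above that lane's floor), panel x along this x. A rubber buffer stops the leading edge 0.75 mm past home.
- mouth (a point): Where panel_centre is when the panel stands in the open front part of the free lane, 70 mm short of home, axes as home. It can be let down here from above, held by its edges.
- clips (a point): Middle of the free lane's pair of sprung steel noses, 15 mm past home along x, 66 mm above the lane floor. Noses are upright, 10 mm round, 46 mm tall, one each side, in posts 20 mm long whose tops are 91 mm above the bench; they give way sideways and spring into the panel's grooves at home. Pushing past them takes about 4 to 10 N over the last 20 mm.
- top_rail (a point): Front edge of the grey top rail over the free lane, 122 mm above the bench at its upper face, 114 mm at its lower; from here (9 mm past home) it runs 36 mm on to the back wall, with end plates under it at the rack's two sides. A hand holding the panel by both narrow edges strikes it before the panel is home.
- seated_a: Blue panel of the same shape already home in another lane, fixed; its origin is the middle of its underside.
- seated_b: Second blue panel already home in the remaining lane, fixed; its origin is the middle of its underside.
- oil_bottle: Loose bystander, not to be shifted: small brown oil bottle with red spout, 40 mm across, 134 mm tall; origin at the centre of its underside.
- tape_roll: Loose bystander, not to be shifted: roll of tape lying flat, 70 mm across, 19 mm high; origin at the centre of its underside.
- jar: Loose bystander, not to be shifted: small grey jar with black screw lid, 66 mm across, 58 mm high; origin at the centre of its underside.
- red_case: Loose bystander, not to be shifted: red moulded case, 69 x 148 x 44 mm, its length along its y; origin at the centre of its underside.
- cup: Loose bystander, not to be shifted: small aluminium cup, 54 mm across, 36 mm high; origin at the centre of its underside.
- peg_block: Loose bystander, not to be shifted: pine block with turned wooden and metal pieces standing in it, 48 x 105 x 65 mm; origin at the centre of its underside.
Mind the look-alikes: they are no part of the job. Of the things that look like the panel, the larger one is meant.

How it is judged:
By the outcome, as a careful person would: the job done as asked, in the order asked, and still so for the second after the job is handed in, with the robot touching nothing.
It also fails if it takes over 45 s, if anything falls off the work surface, if the arm or the gripper's body presses on something with over 40 N, if the wrist force passes 120 N, or if a joint passes its speed limit or range.

## Working session

There is one attempt and no reset: what is moved stays moved. The work goes in short steps, each a Python script; the robot and the scene stay as the last script left them, time stands still between calls to the robot, and variables do not carry over. Pictures are saved under pics/ and viewed, at most 13 in all, crops included, and the job is handed in when it is done.

```bash
mkdir -p pics; ls; python3 - <<'E'
from bench import ctrl,cams
import cv2,numpy as np
for n in ("scene","top"):
    p,d=cams.snapshot(n); cv2.imwrite(f"pics/{n}0.png",p[...,::-1]); np.save(f"pics/{n}_d.npy",d)
    c=cams.get_calibration(n); print(n,{k:np.round(v,3).tolist() for k,v in c.items()}, (d>0).mean())
print(np.round(cams.get_calibration("wrist")["camera_from_world"],3).tolist())
print(ctrl.current_time(),ctrl.current_tool_rot(),ctrl.current_opening())
E
```

```text
pics
scene {'fx': 441.97, 'fy': 441.97, 'cx': 275.882, 'cy': 212.249, 'dist': [-0.101, 0.0, 0.0, 0.0, 0.0], 'camera_from_world': [[-0.809, -0.588, -0.014, 570.233], [0.258, -0.377, 0.89, -149.476], [-0.528, 0.716, 0.456, -721.385], [0.0, 0.0, 0.0, 1.0]]} 0.9957780612244898
top {'fx': 542.422, 'fy': 542.422, 'cx': 282.614, 'cy': 218.331, 'dist': [-0.048, 0.0, 0.0, 0.0, 0.0], 'camera_from_world': [[0.021, -1.0, 0.001, 169.676], [0.991, 0.021, 0.135, -593.327], [-0.135, -0.001, 0.991, -1062.389], [0.0, 0.0, 0.0, 1.0]]} 0.9960501700680272
[[0.336, 0.942, -0.001, -623.191], [-0.903, 0.321, -0.285, 32.731], [-0.268, 0.096, 0.959, -391.537], [0.0, 0.0, 0.0, 1.0]]
0.1 [-5.34238509e-01 -3.09560986e+00  1.90821486e-03] 92.17359018592013
```

View pics/scene0.png

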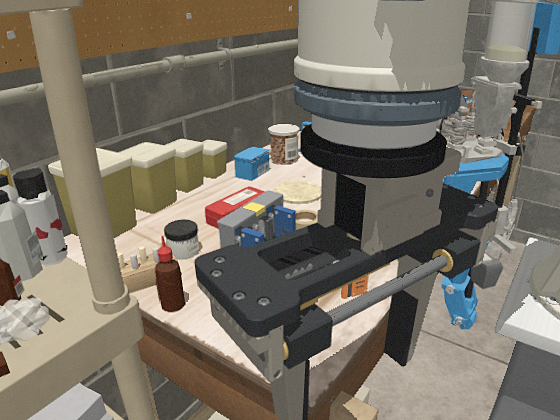

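View pics/top0.png

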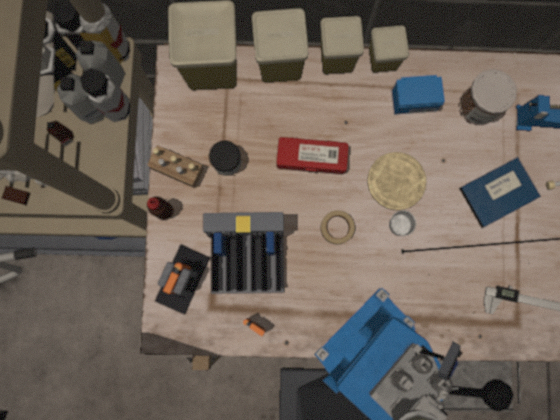

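The top view shows the tag at about (243,224) on the rack's middle lane. The carrier with the orange panel is at (182,280), and the small look-alike is at (258,324). The scene view is mostly blocked by the arm. Next I'll get closer wrist views.

```bash
cat > h.py <<'E'
from bench import ctrl,cams
import cv2,numpy as np
from scipy.spatial.transform import Rotation as Ro
def K(c): return np.array([[c["fx"],0,c["cx"]],[0,c["fy"],c["cy"]],[0,0,1.]])
def rays(c,px):
    u=cv2.undistortPoints(np.float64(px).reshape(-1,1,2),K(c),np.float64(c["dist"])).reshape(-1,2)
    M=np.array(c["camera_from_world"]); d=np.c_[u[:,0],-u[:,1],-np.ones(len(u))]@M[:3,:3]
    return -M[:3,:3].T@M[:3,3],d
def onplane(c,px,z):
    o,d=rays(c,px); return o+d*((z-o[2])/d[:,2])[:,None]
def project(c,P):
    M=np.array(c["camera_from_world"]); q=np.atleast_2d(P)@M[:3,:3].T+M[:3,3]
    return cv2.projectPoints(q*[1,-1,-1],np.zeros(3),np.zeros(3),K(c),np.float64(c["dist"]))[0].reshape(-1,2)
def down(yaw): # tool z down, tool y (closing line) at angle yaw-90deg in world
    return (Ro.from_euler("z",yaw)*Ro.from_euler("x",np.pi)).as_rotvec()
def cloud(c,depth):
    v,u=np.mgrid[:depth.shape[0],:depth.shape[1]]
    o,d=rays(c,np.c_[u.ravel(),v.ravel()]); return (o+d*depth.reshape(-1,1)).reshape(*depth.shape,3)
def tri(pairs): # [(calib,pixel),...] -> point, miss
    A=np.zeros((3,3));b=np.zeros(3);L=[]
    for c,p in pairs:
        o,d=rays(c,p); d=d[0]/np.linalg.norm(d[0]); Q=np.eye(3)-np.outer(d,d); A+=Q;b+=Q@o;L.append((Q,o))
    x=np.linalg.solve(A,b); return x,[round(float(np.linalg.norm(Q@(x-o))),2) for Q,o in L]
E
python3 - <<'E'
from h import *
c=cams.get_calibration("top")
print("carrier",onplane(c,[(182,280),(175,278)],100).round(),"rack tag",onplane(c,[(243,224)],122).round(),"front",onplane(c,[(247,291),(209,290),(283,290)],40).round(),"bottle",onplane(c,[(159,207)],134).round())
w=cams.get_calibration("wrist"); M=w["camera_from_world"]; Rt=Ro.from_rotvec(ctrl.current_tool_rot()).as_matrix(); p=ctrl.current_eef_pos()
o=-M[:3,:3].T@M[:3,3]
print("cam in tool",Rt.T@(o-p),"look",Rt.T@(-M[2,:3]),"right",Rt.T@M[0,:3],w["fx"],w["cx"],w["cy"],w["dist"])
print(Ro.from_rotvec(ctrl.current_tool_rot()).as_euler("zyx"))
for yaw in np.radians([-180,-135,-90,-45,0,45,90,135]):
    for P in ([520,280,420],[480,170,420],[420,290,256],[480,170,300]):
        q=ctrl.ik(P,down(yaw)); print(np.degrees(yaw),P,None if q is None else np.round(q,2))
E
```

```text
carrier [[460. 370. 100.]
 [463. 384. 100.]] rack tag [[566. 256. 122.]] front [[442. 250.  40.]
 [442. 326.  40.]
 [445. 178.  40.]] bottle [[593. 413. 134.]]
cam in tool [79.87429613 -1.18535874 19.9962261 ] look [-2.84780273e-01  1.74363241e-04  9.58592805e-01] right [-4.09968600e-04  9.99999870e-01 -3.03689102e-04] 301.0896560948622 283.5941931888545 206.61251484803597 [-0.00636288  0.          0.          0.          0.        ]
[-2.79980082e+00 -4.24550502e-04  3.14043307e+00]
-180.0 [520, 280, 420] [ 0.49  0.29  1.69  0.    1.16 -1.08]
-180.0 [480, 170, 420] [ 0.34  0.16  1.86  0.    1.13 -1.23]
-180.0 [420, 290, 256] [ 0.6   0.38  2.    0.    0.77 -0.97]
-180.0 [480, 170, 300] [ 0.34  0.31  1.97  0.    0.86 -1.23]
-135.0 [520, 280, 420] [ 0.49  0.29  1.69  0.    1.16 -1.86]
-135.0 [480, 170, 420] [ 0.34  0.16  1.86  0.    1.13 -2.02]
-135.0 [420, 290, 256] [ 0.6   0.38  2.    0.    0.77 -1.75]
-135.0 [480, 170, 300] [ 0.34  0.31  1.97  0.    0.86 -2.02]
-90.0 [520, 280, 420] [ 0.49  0.29  1.69  0.    1.16 -2.65]
-90.0 [480, 170, 420] [ 0.34  0.16  1.86  0.    1.13 -2.8 ]
-90.
[... 599 characters left out ...]
280, 420] [ 0.49  0.29  1.69 -0.    1.16  1.28]
45.0 [480, 170, 420] [ 0.34  0.16  1.86 -0.    1.13  1.12]
45.0 [420, 290, 256] [ 0.6   0.38  2.   -0.    0.77  1.39]
45.0 [480, 170, 300] [ 0.34  0.31  1.97 -0.    0.86  1.12]
90.0 [520, 280, 420] [ 0.49  0.29  1.69 -0.    1.16  0.49]
90.0 [480, 170, 420] [ 0.34  0.16  1.86 -0.    1.13  0.34]
90.0 [420, 290, 256] [ 0.6   0.38  2.   -0.    0.77  0.6 ]
90.0 [480, 170, 300] [ 0.34  0.31  1.97 -0.    0.86  0.34]
135.0 [520, 280, 420] [ 0.49  0.29  1.69 -0.    1.16 -0.29]
135.0 [480, 170, 420] [ 0.34  0.16  1.86 -0.    1.13 -0.45]
135.0 [420, 290, 256] [ 0.6   0.38  2.   -0.    0.77 -0.18]
135.0 [480, 170, 300] [ 0.34  0.31  1.97 -0.    0.86 -0.45]
```

```bash
cat > look.py <<'E'
from h import *
import pickle
out={}
for n,P,y in (("c1",[475,330,370],180),("r1",[500,245,370],180),("r2",[520,245,370],0),("c2",[465,350,370],0)):
    ctrl.move_pose(P,down(np.radians(y))); ctrl.dwell(.3)
    c=cams.get_calibration("wrist"); p,d=cams.snapshot("wrist"); out[n]=(c,p,d); print(n,ctrl.current_time())
pickle.dump(out,open("look.pkl","wb"))
m=np.vstack([np.hstack([out[k][1] for k in r]) for r in (("c1","r1"),("r2","c2"))])
cv2.imwrite("pics/look.png",cv2.resize(m,(800,600),interpolation=cv2.INTER_AREA)[...,::-1])
E
python3 look.py
```

```text
c1 1.8417
r1 2.6333
r2 5.625
c2 6.5167
```

View pics/look.png

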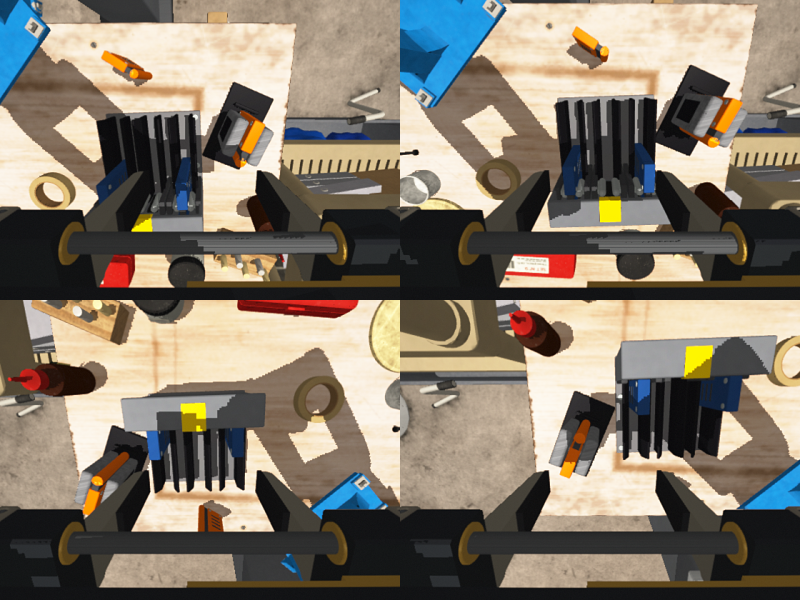

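The middle lane carries the yellow tag, and the blue panels stand in the outer lanes. The panel lies obliquely in the carrier. Next come the cloud measurements and enlarged crops to find the rounded end.

```bash
cat > meas.py <<'E'
from h import *
import pickle
out=pickle.load(open("look.pkl","rb"))
def rect(P):
    (cx,cy),(w,h),a=cv2.minAreaRect(np.float32(P[:,:2]))
    if w<h: w,h,a=h,w,a+90
    return f"c=({cx:.1f},{cy:.1f}) {w:.1f}x{h:.1f} ang={(a+90)%180-90:.1f} z={np.median(P[:,2]):.1f} n={len(P)}"
def big(m):
    n,l,s,_=cv2.connectedComponentsWithStats(m.astype(np.uint8)); return l==1+np.argmax(s[1:,4])
crops=[]
for k,(c,p,d) in out.items():
    X=cloud(c,d); H=cv2.cvtColor(p,cv2.COLOR_RGB2HSV); h,s,v=[H[...,i].astype(int) for i in range(3)]; ok=d>0
    X0,Y,Z=X[...,0],X[...,1],X[...,2]
    print("==",k)
    o=ok&(h>5)&(h<18)&(s>150)&(Y>300)&(np.hypot(X0-460,Y-370)<90); top=o&(Z>101)&(Z<112)
    if top.sum()>20: print("panel top",rect(X[big(top)]), "rows/cols",np.argwhere(top).mean(0).round())
    t=ok&(h>22)&(h<35)&(s>150)&(Z>112)&(Z<132)
    if t.sum()>20: print("tag",rect(X[big(t)]))
    rail=ok&(s<60)&(np.abs(Z-122)<4)&(np.hypot(X0-560,Y-256)<110)|t
    if t.sum()>20: print("rail",rect(X[big(rail)]))
    b=ok&(h>100)&(h<125)&(s>120)&(np.abs(Z-106)<4)&(np.hypot(X0-530,Y-256)<120)
    n,l,st,_=cv2.connectedComponentsWithStats(b.astype(np.uint8))
    for i in range(1,n):
        if st[i,4]>40: print("blue",rect(X[l==i]))
    w=ok&(Z>2)&(Z<130)
    ij=project(c,[455,372,100])[0].astype(int)
    x0=int(np.clip(ij[0]-65,0,430)); y0=int(np.clip(ij[1]-50,0,320)); cr=p[y0:y0+100,x0:x0+130]
    crops.append(cv2.resize(cr,(390,300),interpolation=cv2.INTER_CUBIC))
cv2.imwrite("pics/crops.png",np.vstack([np.hstack(crops[:2]),np.hstack(crops[2:])])[...,::-1])
E
python3 meas.py
```

```text
== c1
panel top c=(453.8,387.0) 39.2x13.5 ang=-21.1 z=104.9 n=163 rows/cols [204. 343.]
tag c=(560.8,253.3) 25.7x19.4 ang=-88.3 z=123.2 n=556
rail c=(560.9,284.7) 88.0x21.7 ang=-90.0 z=122.1 n=2069
blue c=(531.2,302.2) 39.2x13.9 ang=2.1 z=105.9 n=608
blue c=(528.7,202.6) 27.1x13.4 ang=-1.1 z=105.8 n=345
== r1
panel top c=(454.3,387.5) 39.4x14.7 ang=-23.2 z=104.9 n=291 rows/cols [170. 451.]
tag c=(567.0,253.5) 31.5x26.0 ang=1.7 z=123.2 n=1063
rail c=(570.3,252.8) 149.3x38.0 ang=-88.1 z=122.1 n=6090
blue c=(531.9,301.9) 40.1x14.1 ang=3.2 z=105.9 n=659
blue c=(535.4,202.4) 39.5x14.0 ang=2.4 z=105.9 n=650
== r2
panel top c=(457.7,386.6) 33.0x14.0 ang=-22.3 z=105.1 n=136 rows/cols [268. 133.]
tag c=(567.0,253.4) 29.9x25.9 ang=1.8 z=123.3 n=1352
rail c=(570.8,253.4) 152.2x37.5 ang=-88.0 z=122.1 n=9527
blue c=(534.7,202.4) 35.4x14.2 ang=1.9 z=105.9 n=686
blue c=(530.9,302.1) 35.5x14.2 ang=2.3 z=105.8 n=679
== c2
panel top c=(454.8,387.9) 39.5x13.9 ang=-23.0 z=105.8 n=366 rows/cols [210. 245.]
tag c=(567.0,253.5) 29.8x26.9 ang=3.0 z=123.2 n=1652
rail c=(570.7,253.2) 153.0x37.2 ang=-87.9 z=122.1 n=11517
blue c=(535.9,203.0) 38.1x14.5 ang=1.6 z=105.8 n=928
blue c=(532.1,302.3) 38.4x14.2 ang=1.7 z=105.9 n=893
```

View pics/crops.png

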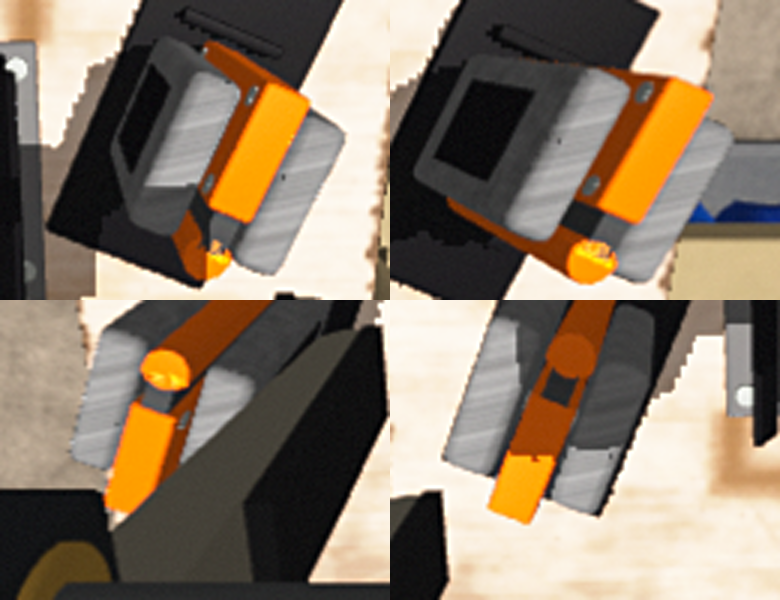

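The crops show the rounded end on the +x/-y side of the panel, with the panel x axis at about -22.8° and its centre near (464,383.5). Home is about (544.1,252.65) at +2.05°. Next I grasp and lift.

```bash
cat > grasp.py <<'E'
from h import *
import pickle
a=np.radians(-22.8); pc=np.array([464.2,383.6]); r=down(np.pi/2+a)
ctrl.move_pose([*pc,171+140],r); ctrl.servo_line([*pc,171+84],120)
f0=ctrl.current_ft_force(); ctrl.grab(); print("open",ctrl.current_opening(),"df",(ctrl.current_ft_force()-f0).round(1),ctrl.current_eef_pos().round(1))
ctrl.servo_line([*pc,171+84+20],60); ctrl.servo_line([*pc,171+84+108],150)
print("open",ctrl.current_opening(),"df",(ctrl.current_ft_force()-f0).round(1),ctrl.current_time())
ctrl.dwell(.2); c=cams.get_calibration("wrist"); p,d=cams.snapshot("wrist"); pickle.dump((c,p,d,ctrl.current_eef_pos(),ctrl.current_tool_rot()),open("held.pkl","wb"))
X=cloud(c,d); H=cv2.cvtColor(p,cv2.COLOR_RGB2HSV); m=(H[...,0]>5)&(H[...,0]<18)&(H[...,1]>150)&(X[...,2]>150)&(d>0)
T=(X[m]-ctrl.current_eef_pos())@Ro.from_rotvec(ctrl.current_tool_rot()).as_matrix()
print("tool-frame orange",m.sum(),T.min(0).round(1),T.max(0).round(1))
t=T[np.abs(T[:,2]-T[:,2].min())<2.5]; print("top",cv2.minAreaRect(np.float32(t[:,:2])),np.median(t[:,2]))
cv2.imwrite("pics/held.png",p[...,::-1])
E
python3 grasp.py
```

```text
open 59.43683094903925 df [-0.3 -0.3  3.7] [464.2 383.7 255.3]
open 59.39599723243303 df [ 0.5 -0.7 -1.5] 9.9833
tool-frame orange 6141 [ -8.7 -32.9  73.6] [ 26.3  60.2 212. ]
top ((16.29629898071289, 30.70956802368164), (0.26464447379112244, 59.010887145996094), 0.3504664897918701) 73.99021780459583
```

View pics/held.png

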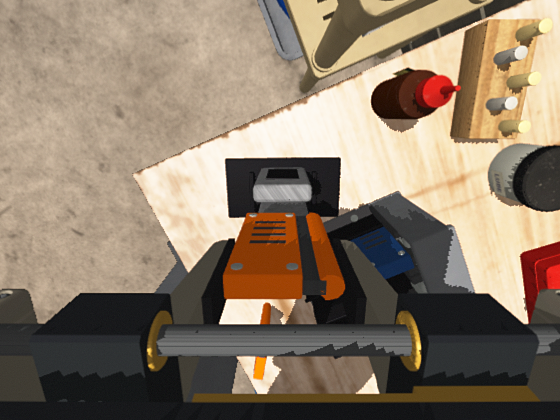

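The panel is held between the fingers, spanning about columns 223–343 and rows 212–298, with its rounded end to the right. I'll fit its visible face to get its offset in the hand, then carry it over and lower it.

```bash
python3 - <<'E'
from h import *
import pickle
c,p,d,tp,tr=pickle.load(open("held.pkl","rb"))
X=cloud(c,d); H=cv2.cvtColor(p,cv2.COLOR_RGB2HSV); m=(H[...,0]>3)&(H[...,0]<20)&(H[...,1]>130)&(d>0)
m[:213]=0;m[296:]=0; m[:,:226]=0;m[:,340:]=0
T=(X[m]-tp)@Ro.from_rotvec(tr).as_matrix()
f=T[(T[:,2]>160)&(T[:,2]<225)&(T[:,1]<8)&(T[:,0]<15)&(T[:,0]>0)]
A=np.c_[np.ones(len(f)),f[:,1],f[:,2]-171]; s=np.linalg.lstsq(A,f[:,0],rcond=None)[0]; print("face x0, dx/dy, dx/dz",s,len(f),np.std(f[:,0]-A@s))
print("y",np.percentile(T[:,1],[.5,99.5]),"z",np.percentile(T[:,2],[.5,99.5]))
E
```

```text
face x0, dx/dy, dx/dz [6.92177800e+00 1.07671402e-03 4.01860500e-04] 2323 0.2734752359635105
y [-28.53109567  29.85039513] z [148.36682342 247.14545755]
```

```bash
cat > place.py <<'E'
from h import *
import pickle
b=np.radians(2.05); home=np.array([544.1,252.65]); ux=np.array([np.cos(b),np.sin(b)]); m=home-70*ux; r=down(np.pi/2+b)
ctrl.move_pose([*m,171+84+108],r); ctrl.servo_line([*m,171+84+30],150)
print("f",ctrl.current_ft_force().round(1)); hit=ctrl.servo_line([*m,171+84.0],40,max_force=12)
print(hit,ctrl.current_eef_pos().round(1),ctrl.current_ft_force().round(1),ctrl.current_opening(),ctrl.current_time())
ctrl.dwell(.2); c=cams.get_calibration("wrist"); p,d=cams.snapshot("wrist")
cv2.imwrite("pics/placed.png",p[...,::-1])
E
python3 place.py
```

```text
f [ 0.5 -0.3 -1.2]
True [474.  250.  255.2] [-0.6 -1.3  5.9] 59.55269156914293 12.2833
```

View pics/placed.png

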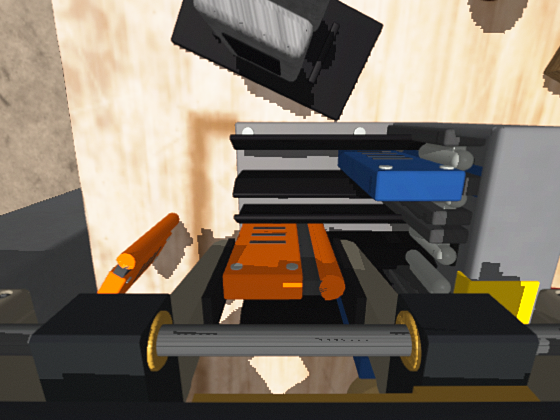

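The panel sits in the middle lane (columns 225–343, rows 222–298) and has reached the floor with the rounded end facing the back wall. I'll release it, rise, and come round behind it with closed fingers.

```bash
cat > reg.py <<'E'
from h import *
b=np.radians(2.05); home=np.array([544.1,252.65]); ux=np.array([np.cos(b),np.sin(b)]); m=home-70*ux
def topcheck(name):
    c=cams.get_calibration("wrist"); p,d=cams.snapshot("wrist"); X=cloud(c,d); H=cv2.cvtColor(p,cv2.COLOR_RGB2HSV)
    o=(H[...,0]>5)&(H[...,0]<18)&(H[...,1]>150)&(abs(X[...,2]-106)<3)&(d>0)
    q=X[o][:,:2]-home; q=np.c_[q@ux,q@[-ux[1],ux[0]]]; q=q[abs(q[:,1])<20]
    if len(q): print(name,"along",np.percentile(q[:,0],[1,99]).round(1),"lat",np.percentile(q[:,1],[1,99]).round(1),np.median(X[o][:,2]),len(q))
    cv2.imwrite(f"pics/{name}.png",p[...,::-1])
if __name__=="__main__":
    ctrl.release(); ctrl.dwell(.2); print(ctrl.current_opening())
    e=ctrl.current_eef_pos(); ctrl.servo_line([*e[:2],171+150],120); 
    s=home-150*ux; ctrl.move_pose([*s,171+150],down(np.pi+b)); ctrl.dwell(.2); topcheck("behind")
    ctrl.grab(); print(ctrl.current_opening(),ctrl.current_joint_pos().round(2),ctrl.current_time())
E
python3 reg.py
```

```text
92.28819749667134
behind along [-100.9  -40.4] lat [-7.4  5.9] 105.54121351966671 133
0.6755019461055884 [ 0.56  0.21  2.04  0.    0.88 -1.05] 17.0083
```

View pics/behind.png

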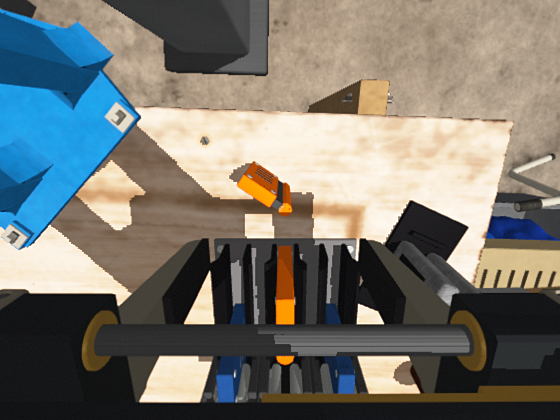

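The panel stands upright in the lane mouth (top edge at column 286, rows 245–362), 0.6 mm from the nominal place. Next I descend behind it and push.

```bash
cat > push.py <<'E'
from reg import *
P=lambda s,z:[*(home+s*ux),171+z]
ctrl.move_pose(P(-126,150),down(np.pi+b))
print(ctrl.servo_line(P(-126,77),100,max_force=8)); f0=ctrl.current_ft_force()
def rep(t): e=ctrl.current_eef_pos(); print(t,"s",((e[:2]-home)@ux).round(2),"z",e[2].round(1),"df",(ctrl.current_ft_force()-f0).round(1),round(ctrl.current_time(),2))
rep("down")
h=ctrl.servo_line(P(-64,77),40,max_force=10); rep(h)
if not h:
    h=ctrl.servo_line(P(-36,77),20,max_force=24); rep(h); ctrl.dwell(.2); rep("hold"); topcheck("pushed")
E
python3 push.py
```

```text
False
down s -125.87 z 248.4 df [0. 0. 0.] 18.14
False s -64.15 z 248.0 df [-0.7  0.  -0.9] 19.84
False s -37.95 z 247.5 df [-14.4  -0.1   7. ] 21.39
hold s -37.96 z 247.5 df [-13.8  -0.3   6.9] 21.59
pushed along [-48.8  11.5] lat [-7.3  3.3] 106.17620330324041 455
```

View pics/pushed.png

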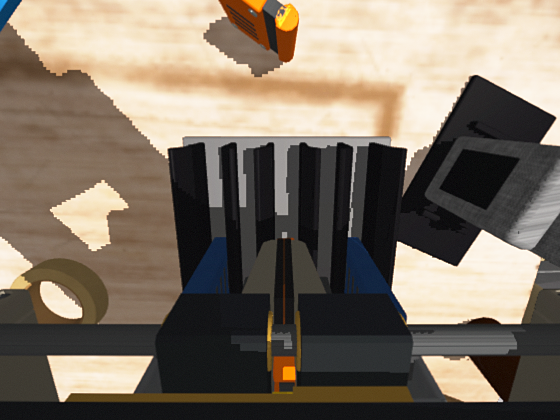

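```bash
python3 - <<'E'
from reg import *
print(ctrl.current_opening(),ctrl.current_gripper_force())
ps=[]
p,d=cams.snapshot("scene"); 
cv2.imwrite("pics/scene1.png",cv2.resize(p[150:330,150:450],(800,480),interpolation=cv2.INTER_CUBIC)[...,::-1])
E
```

```text
0.27525761091238815 6.522617340087891
```

View pics/scene1.png

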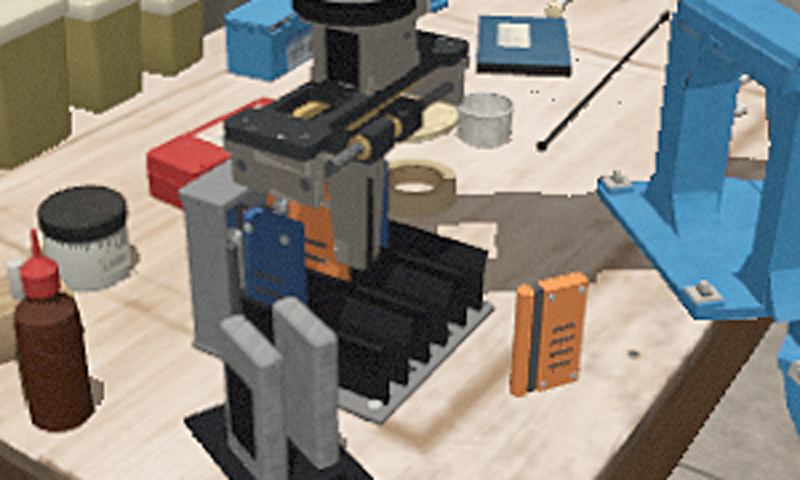

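The fingers sit behind the panel level with the blue panels' tails, and the thin orange line at column 283 is just the seam between them. I'll press slightly further to see whether it is against the buffer, then back off and measure it beside the blue panels.

```bash
cat > fin.py <<'E'
from push_f import *
E
cat > fin.py <<'E'
from reg import *
P=lambda s,z:[*(home+s*ux),171+z]
def rep(t): e=ctrl.current_eef_pos(); print(t,"s",((e[:2]-home)@ux).round(2),"z",e[2].round(1),"f",ctrl.current_ft_force().round(1),round(ctrl.current_time(),2))
rep("now"); h=ctrl.servo_line(P(-34.8,77),15,max_force=12); rep(h)
ctrl.servo_line(P(-60,77),60); rep("back"); ctrl.servo_line(P(-70,150),120)
ctrl.move_pose(P(-95,190),down(np.pi+b)); ctrl.dwell(.3)
import pickle; c=cams.get_calibration("wrist"); p,d=cams.snapshot("wrist"); pickle.dump((c,p,d),open("fin.pkl","wb"))
X=cloud(c,d); H=cv2.cvtColor(p,cv2.COLOR_RGB2HSV); q=X[...,:2]-home; a=q@ux; l=q@[-ux[1],ux[0]]; Z=X[...,2]
print("t",ctrl.current_time())
for nm,lo,hi,l0 in (("orange",4,20,0),("blue+",100,125,50),("blue-",100,125,-50)):
    m=(H[...,0]>lo)&(H[...,0]<hi)&(H[...,1]>110)&(d>0)&(abs(l-l0)<20)&(abs(a)<45)
    t=m&(abs(Z-106)<2.5); 
    if t.any(): print(nm,"top tail",np.percentile(a[t],[1,50,99]).round(1),"lat",np.percentile(l[t],[1,99]).round(1),"z",np.median(Z[t]).round(1),t.sum())
    r=m&(Z>50)&(Z<100); 
    if r.sum()>20: print(nm,"rear face",np.median(a[r]).round(2),"slope",np.polyfit(Z[r],a[r],1)[0].round(3),r.sum())
cv2.imwrite("pics/fin.png",p[...,::-1])
E
python3 fin.py
```

```text
now s -37.95 z 247.5 f [-12.5   0.1   7.5] 21.69
False s -37.49 z 247.3 f [-16.    0.8  10.6] 21.94
back s -59.81 z 248.2 f [-0.   0.8  1. ] 22.51
t 23.9333
blue+ top tail [-30.2 -28.6 -26.6] lat [43.  56.5] z 105.5 69
blue+ rear face -29.5 slope -0.102 458
blue- top tail [-30.2 -28.7 -26.2] lat [-56.5 -43.3] z 105.6 68
blue- rear face -29.61 slope -0.059 449
```

View pics/fin.png

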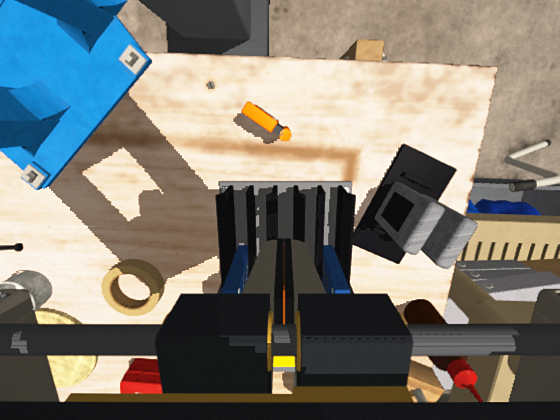

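The closed fingers hide the panel. I'll open them and step aside for a clear view.

```bash
sed -e '/^rep("now")/d' -e '/^ctrl.servo_line(P(-60/d' -e 's/^ctrl.move_pose.*/ctrl.release(); ctrl.move_pose(P(-110,200),down(np.pi+b)); ctrl.dwell(.3)/' -e 's#pics/fin#pics/fin2#' fin.py > fin2.py
cat >> fin2.py <<'E'
q,e=cams.snapshot("scene"); cc=cams.get_calibration("scene"); u=project(cc,[*home,60])[0].astype(int); print(u)
cr=q[max(u[1]-75,0):u[1]+75,u[0]-100:u[0]+100]
cv2.imwrite("pics/fin2.png",np.vstack([cv2.resize(p[180:330,180:380],(440,300)),cv2.resize(cr,(440,300),interpolation=cv2.INTER_CUBIC)])[...,::-1])
E
python3 fin2.py
```

```text
t 25.9083
orange top tail [-29.9 -16.   -0.6] lat [-6.8  5.6] z 106.1 393
orange rear face -29.24 slope -0.084 372
blue+ top tail [-30.1 -15.8  -0.8] lat [42.9 56.4] z 106.0 416
blue+ rear face -29.28 slope 0.016 530
blue- top tail [-30.2 -16.4  -0.8] lat [-56.8 -43.2] z 106.1 419
blue- rear face -29.41 slope 0.037 510
[265 240]
```

View pics/fin2.png

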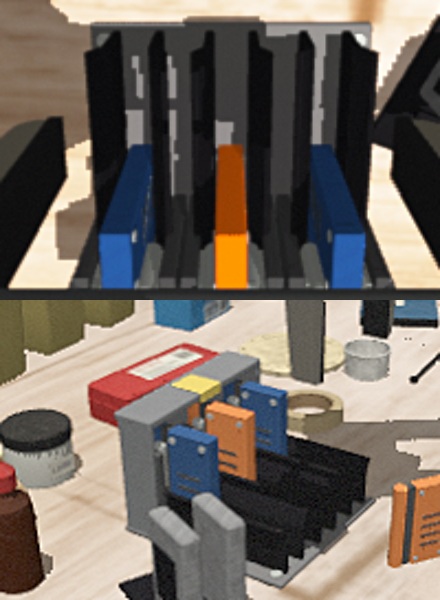

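The orange panel is level with both blue ones: tail at -29.9 against about -30.1 mm, and the same top height, with its rear face as upright as theirs. I'm handing it in.

```bash
python3 -c "
from bench import ctrl
print(ctrl.sign_off(), ctrl.current_time())"
```

```text
the job is handed in; nothing more can be done
the job is handed in; nothing more can be done
```

I stood the orange panel in the tagged lane, let go, then pushed it home between the clips with closed fingers; it ended level with the blue panels to about 0.3 mm, nothing loose was seen to move, and I handed it in at about 26 s.

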